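# Slide the shelf board home into its notches

### The arm

A 6-joint arm with a two-finger parallel gripper is mounted at the origin on a cart in front of the work surface, level with it; the furniture and walls round the work are solid. World frame = base frame: x ahead of the robot, y to its left, z up, the work surface at z = 0. Lengths are in mm, angles in rad, forces in N, time in s.
With the tool pointing down it reaches from about 350 to 875 mm from the base axis. Payload 4.2 kg.
Tool frame: the origin (TCP) lies where the fingers leave the gripper's body, on its centre line; the fingertips stand 73 mm ahead of it and the grasp point (between the pads) lies 54 mm ahead of it; z points along the fingers, y is the direction in which the jaws open and shut (so a half turn about z gives the same grasp; the last joint's range is limited). The gripper opens to 85 mm and grips with 20 to 120 N. Pads are 22 mm wide; open, the fingers measure 114 mm over their backs; the gripper's body (76 mm by 85 mm) begins 54 mm behind the grasp point. The pads swing forward as they close: fully open they stand 13 mm farther back than shut.
Start: joints at [1.429, 0.385, 0.008, 0, -1.194, -0.259], TCP at [243.814, 575.46, 303.912] pointing down, gripper open.
Joint ranges: [-3.14, 3.14], [-1.21, 2.06], [-1.07, 1.41], [-3.16, 2.05], [-2.99, -0.16], [-3.1, 3.1]. Speed limits (rad/s): [2.79, 2.79, 3.14, 3.14, 3.14, 3.14].

### API

Orientations are given as a unit quaternion [x, y, z, w].
In Python, from bench import arm gives the robot as it stands.
- The arm moves only by the tool apply_moves, never from a script. Its argument "increments" is a list that holds one entry, the list of rows, each a list of 7 numbers: the shift along the tool's x, y, z scaled (see below), then the turn, a rotation vector about the tool's x, y, z scaled (see below), then the gripper's target within -1 to 1 (fully open at 1, half-way at 0, shut at -1). A call has 1 to 10 rows; each row is the pose to reach, as a shift and turn from the pose commanded when the call began, along the tool's axes at that moment; what a row does not reach only later rows make up. The controller multiplies each number of a shift by 100 mm and each number of a turn by 0.5 rad. A row lasts 1/10 s, in which the tool goes at most 50 mm and 8.59 degrees, less where a joint would pass 70% of its speed; a pose out of reach is approached as far as the arm can. A call with a number of a shift or a turn outside -1 to 1 is refused whole. A call with a gripper value outside its range is refused whole. The fingers move at their own pace and stop on an object; the grip force is fixed at half the most. Time passes only in rows, so rows that repeat a pose let the fingers close. It gives the time, the measured TCP pose, the force and the opening at its end, in the units of the state.
- arm.read_state(): the state, without advancing time (a new reading comes with each control period).
- arm.get_image(name): name is "scene" or "top" or "wrist"; returns a dict with "img" (480x640x3 uint8, red, green, blue), "fx", "fy", "cx", "cy" (pixels), "pose" (4x4, takes a point from camera to world coordinates). Camera axes: x right, y up, looking along -z (the intrinsics and any distortion apply to the point x, -y, -z); pixel columns grow to the right and rows downward; lengths in mm; the calibration is good to about 2 mm. A picture is of the moment at which its call begins. There is no depth.
- arm.job_done(): hands the job in, once; it reports no verdict.
Trained networks look in a picture, given as the dict that the camera call returned (one of the last four; its "shot" number tells which), for a name from the list of things; names that differ only in an ending like _2 or _b are one class to them, and where a whole thing is asked for, a point or a joint stands for the part that bears it (a point fixed in the world has none). Each returns a list of dicts, best first, with "conf" (0 to 1); they miss things now and then, are a little off and sometimes report something else, mostly with a low value. They report only what shows in the picture. A call takes as long as a camera call. They do not tell look-alikes from the thing itself.
- arm.outline_of(label, picture): "pixels" (480x640 bool, what is visible of it) and "box" ([centre column, centre row, width, height] in pixels, round what is visible of it).
- arm.mark_of(label, picture): "at" ([column, row] in pixels: a listed point, or the origin of a listed thing).
The state is a dict: "clock": time; "joints": joint angles; "joint_vel": joint speeds; "joint_efforts": joint torques, N m; "position": TCP position; "ee_rot": TCP orientation; "contact_force": force on the tool from outside, world axes, zero at the start; "wrist_torque": the same for the moment, N m; "gripper_width": finger opening in mm.
Only numpy, scipy, OpenCV 4.12 (cv2) and the standard library are available. Lean on these libraries where they do the work, as an engineer would, in place of code of your own. Each camera call takes 0.05 s, during which the arm holds its last target.

### The job

Push the plywood shelf board by its raised end strip along the wooden runner frame until it drops into its locating notches, the wax tin riding on it, then move clear so that it lies flat and still there. Only push the board with the fingers: do not pinch, lift or tip it, and do not touch the tin. Leave the dropper bottle, the white sleeve and the eraser beside the frame where they are.

Things in the scene. Friction and masses are not known exactly. Their poses are not given: they have to be found in the camera images.
- runner_frame: Wooden runner frame, fixed, 340x156x54 mm. Origin: centre of its underside on the table; +x: the way the board must slide; z up. Two rails along x, tops 36 mm high, 80 mm apart; guide lips outside them, tops 54 mm high (2 mm play per side). Between the rails only cross ties 16 mm high. Open at its -x end; end plate 54 mm high at x 158 to 170. Rail notches 7 mm deep, 18 long: inner at x 130, outer at x 10.
- shelf_board: Loose plywood board (0.35-0.7 kg) riding on the rails, panel 150x132 mm, top 20 mm above its origin; x, y as the frame's. Origin: centre, level with its feet's undersides. Raised strip across the -x end, x -87 to -75, z 8 to 38 mm. Four feet 8 mm tall, 12 long; they meet their notches all together, 100 to 155 mm from the start: the board drops 7 mm and stops (3 mm play each way). Sliding takes 1-8 N.
- push_face (a point): Middle of the outer (-x) face of the board's raised strip, 18 mm below the strip's top edge, 12 mm above its bottom edge; (-87, 0, +20) mm in the board's frame. Push here towards the frame's +x; free to be reached from above.
- home (a point): Fixed point on the frame, (+70, 0, +29) mm in it: where the board's origin comes to lie when it has dropped home.
- wax_tin: Round shallow tin filled with hard wax, 102 mm across, 15 mm high, loose, standing flat on the board near its middle. Origin: centre of its underside. At least 30 mm lie between it and the raised strip.
- dropper_bottle: White dropper bottle with a dark collar, 40 mm across, 111 mm high, standing loose beside the frame. Origin: centre of its underside.
- white_sleeve: White round sleeve with a coloured band, 38 mm across, 50 mm high, standing loose beside the frame. Origin: centre of its underside.
- eraser: Eraser in a cardboard wrap, 21 x 45 x 13 mm, lying loose beside the frame, on the robot's side. Origin: centre of its underside.
Not all that is in view belongs to the job. Of the things that look like the shelf_board, the larger one is meant.

How it is judged:
By the outcome, as a careful person would: the job done as asked, in the order asked, and still so for the second after the job is handed in, with the robot touching nothing.
It also fails if it takes over 35 s, if anything falls off the work surface, if the arm or the gripper's body presses on something with over 40 N, if the wrist force passes 120 N, or if a joint passes its speed limit or range.

## Working session

There is one attempt and no reset: what is moved stays moved. The work goes in short steps, Python scripts to look and compute and a tool call to move; the robot and the scene stay as the last step left them, time stands still between calls to the robot, and variables do not carry over. Pictures are saved under pics/ and viewed, and the job is handed in when it is done.

Besides the shell and the picture viewer there is one more tool, called after "Call:" as name(argument=value, ...), one argument or row to a line, values as JSON. apply_moves: Moves the arm, as the interface text tells. Shifts and turns lie within -1 to 1; 1 stands for 100 mm of shift or 0.5 rad of turn. Its arguments: {"type":"object","properties":{"increments":{"type":"array"}},"required":["increments"]}

```bash
mkdir -p pics; ls
python3 - <<'E'
from bench import arm
import cv2
s=arm.read_state(); print({k:s[k] for k in('clock','position','ee_rot','gripper_width')})
for n in("scene","top","wrist"):
    p=arm.get_image(n); cv2.imwrite(f"pics/{n}0.png",p["img"][:,:,::-1])
    print(n,p["fx"],p["fy"],p["cx"],p["cy"],p["pose"],[k for k in p if k!='img'])
    if n!="wrist":
      for l in("runner_frame","shelf_board","push_face","home","wax_tin","dropper_bottle","white_sleeve","eraser"):
        try: print(l,[(round(d["conf"],2),d["at"]) for d in arm.mark_of(l,p)])
        except Exception as e: print(l,e)
E
```

```text
pics
{'clock': 0.0, 'position': array([243.65765821, 575.07747325, 302.79973992]), 'ee_rot': array([ 9.79964397e-01, -1.99169588e-01, -1.79008003e-04,  1.10657986e-03]), 'gripper_width': 85.43731188166407}
scene 522.3245065157307 522.3245065157307 322.6941447146507 243.78829251319658 [[ 8.60910462e-01  3.10093396e-01 -4.03330214e-01  2.26827761e+02]
 [-5.08381901e-01  5.54766069e-01 -6.58621630e-01 -5.71996052e+02]
 [ 1.95196996e-02  7.72060033e-01  6.35249783e-01  5.87858212e+02]
 [ 0.00000000e+00  0.00000000e+00  0.00000000e+00  1.00000000e+00]] ['fx', 'fy', 'cx', 'cy', 'pose', 'shot']
runner_frame [(0.9, [282.0, 282.3]), (0.74, [253.3, 243.1])]
shelf_board [(0.91, [496.5, 311.1])]
push_face [(0.92, [213.5, 217.6]), (0.61, [488.2, 331.2])]
home [(0.66, [320.8, 289.8])]
wax_tin [(0.6, [250.4, 246.6])]
dropper_bottle [(0.65, [307.2, 238.3])]
white_sleeve [(0.89, [349.7, 258.5]), (0.18, [280.8, 281.1])]
eraser [(0.61, [243.2, 332.6])]
top 496.29007971942644 496.29007971942644 314.1467295384293 236.9769836902229 [[ 1.38032976e-02  9.93265821e-01 -1.15032505e-01  4.69727399e+02]
 [-9.99
[... 213 characters left out ...]
 'cy', 'pose', 'shot']
runner_frame [(0.85, [316.1, 282.3]), (0.35, [248.8, 309.6])]
shelf_board [(0.71, [411.8, 173.5])]
push_face [(0.84, [249.1, 309.0]), (0.74, [427.5, 193.6])]
home []
wax_tin []
dropper_bottle [(0.57, [284.3, 245.7])]
white_sleeve [(0.62, [319.9, 229.8])]
eraser [(0.67, [344.3, 330.8])]
wrist 372.66476162423515 372.66476162423515 324.34344951676906 238.1533629166668 [[-3.89368670e-01  8.78981026e-01  2.75289657e-01  3.15280206e+02]
 [-9.21081586e-01 -3.71290125e-01 -1.17270435e-01  5.45476545e+02]
 [-8.66156367e-04 -2.99225667e-01  9.54181980e-01  3.73830752e+02]
 [ 0.00000000e+00  0.00000000e+00  0.00000000e+00  1.00000000e+00]] ['fx', 'fy', 'cx', 'cy', 'pose', 'shot']
```

View pics/scene0.png

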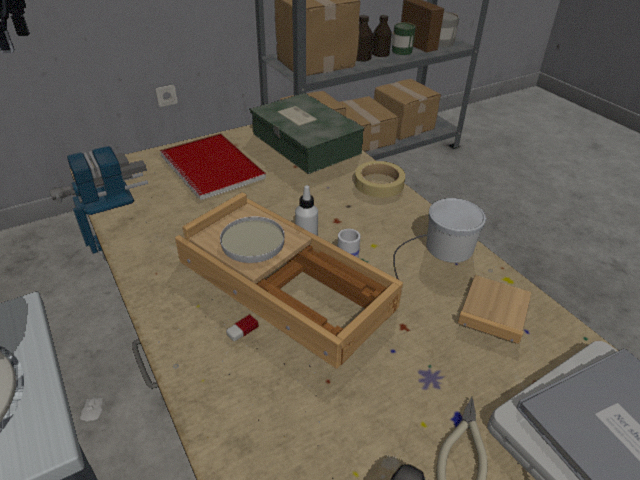

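View pics/top0.png

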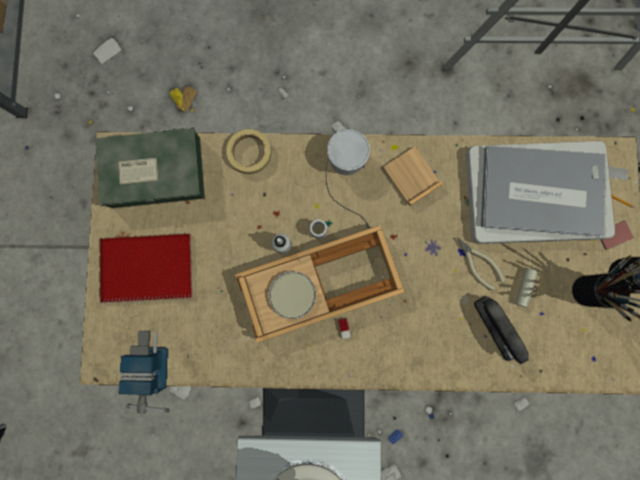

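Run:
```python
import cv2
a=cv2.imread("pics/top0.png")[215:355,225:415]; cv2.imwrite("pics/topc.png",cv2.resize(a,None,fx=4,fy=4,interpolation=cv2.INTER_CUBIC))
a=cv2.imread("pics/scene0.png")[180:370,165:415]; cv2.imwrite("pics/scenec.png",cv2.resize(a,None,fx=3,fy=3,interpolation=cv2.INTER_CUBIC))
```

```text
(no output)
```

View pics/topc.png

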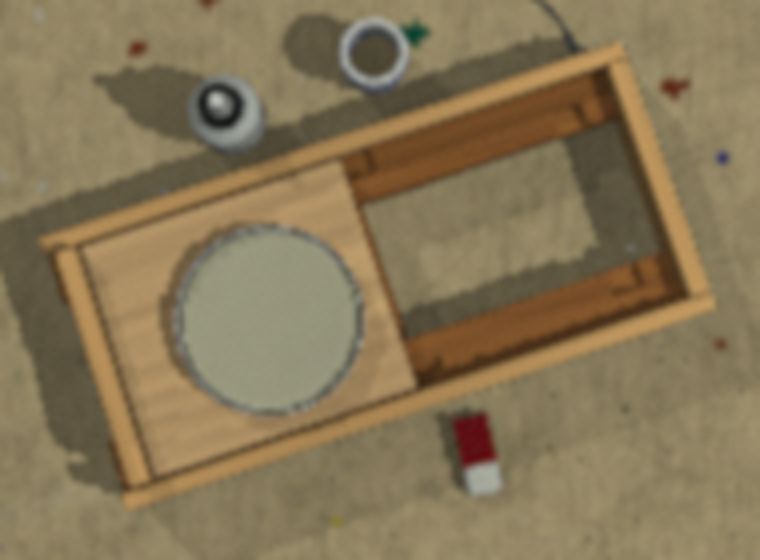

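View pics/scenec.png

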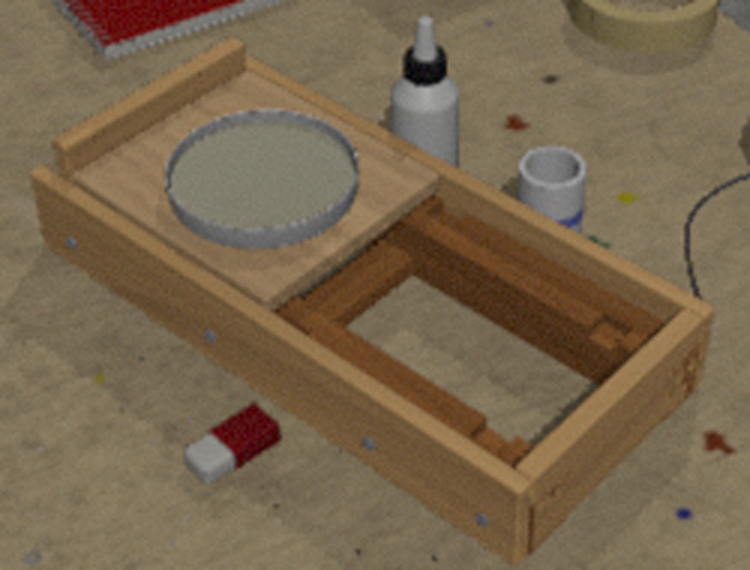

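```bash
cat > h.py <<'E'
import numpy as np
from scipy.optimize import least_squares
CAM={"scene":(522.3245,322.694,243.788,np.array([[8.60910462e-01,3.10093396e-01,-4.03330214e-01,2.26827761e+02],[-5.08381901e-01,5.54766069e-01,-6.58621630e-01,-5.71996052e+02],[1.95196996e-02,7.72060033e-01,6.35249783e-01,5.87858212e+02]])),
"top":(496.29,314.1467,236.977,np.array([[1.38032976e-02,9.93265821e-01,-1.15032505e-01,4.69727399e+02],[-9.99809916e-01,1.21260981e-02,-1.52672935e-02,-2.45106394e+01],[-1.37695854e-02,1.15221378e-01,9.93244397e-01,1.14242471e+03]]))}
def proj(c,P):
    f,cx,cy,T=CAM[c]; q=(np.atleast_2d(P)-T[:,3])@T[:,:3]
    return np.c_[cx+f*q[:,0]/-q[:,2],cy-f*q[:,1]/-q[:,2]]
def ray(c,uv,z):
    f,cx,cy,T=CAM[c]; d=T[:,:3]@np.array([(uv[0]-cx)/f,-(uv[1]-cy)/f,-1]); return T[:,3]+d*(z-T[2,3])/d[2]
def F(p,P):
    P=np.atleast_2d(np.array(P,float)); c,s=np.cos(p[2]),np.sin(p[2])
    return np.c_[p[0]+c*P[:,0]-s*P[:,1],p[1]+s*P[:,0]+c*P[:,1],P[:,2]]
E
python3 - <<'E'
from h import *
t=lambda u,v:(225+(u+.5)/4-.5,215+(v+.5)/4-.5)
s=lambda u,v:(165+(u+.5)/3-.5,180+(v+.5)/3-.5)
obs=[("top",(-170,78,54),t(42,242)),("top",(-170,-78,54),t(128,505)),("top",(170,78,54),t(622,45)),("top",(170,-78,54),t(712,303)),
("scene",(-170,-78,54),s(35,172)),("scene",(170,78,54),s(712,312)),("scene",(170,-78,54),s(522,492)),("scene",(170,-78,0),s(516,565))]
def res(p): return np.concatenate([(proj(c,F(p,P))-o).ravel() for c,P,o in obs])
for sub in(slice(0,4),slice(4,8),slice(0,8)):
    O=obs; 
    r=least_squares(lambda p:np.concatenate([(proj(c,F(p,P))-o).ravel() for c,P,o in O[sub]]),[430,0,-1.3])
    print(r.x,np.round(r.fun,1))
p=r.x
# strip top corners z=74 (board origin 36): outer edge
for c,o in(("top",t(52,250)),("top",t(128,490)),("scene",s(55,148)),("scene",s(232,40))):
    w=ray(c,o,74); ci,si=np.cos(p[2]),np.sin(p[2]); d=w[:2]-p[:2]; print(c,ci*d[0]+si*d[1],-si*d[0]+ci*d[1])
for n,uv in(("bottle",t(226,110)),("sleeve",t(374,54)),("eraser",t(478,455))):
    w=ray("top",uv,{"bottle":60,"sleeve":50,"eraser":13}[n]); d=w[:2]-p[:2]; print(n,w,ci*d[0]+si*d[1],-si*d[0]+ci*d[1])
E
```

```text
[495.48209234 -19.34426956  -1.22879131] [-1.1 -1.2 -0.7  1.6  0.  -1.7  1.7  1. ]
[496.36172995 -19.13163877  -1.23535585] [-1.1 -1.1  2.  -1.8 -0.7  0.2 -0.2  1.4]
[495.82129284 -19.24661289  -1.23184242] [-1.1 -1.6 -0.9  1.3  0.2 -1.6  1.7  1.1 -1.6 -0.7  1.8 -1.9 -0.5  0.2
 -0.   1.5]
top -161.80787474005206 66.24101746581866
top -161.94594945176163 -67.68817773199461
scene -152.69603206972948 -71.20750904606366
scene -157.71767500052508 61.08056707344119
bottle [582.82745099  64.46286801  60.        ] -50.01705441502562 109.8892306638221
sleeve [616.14011745 -16.27968166  50.        ] 37.20797201439044 114.45955204780749
eraser [395.1336385  -77.19347506  13.        ] 21.171144119795414 -114.22620201669588
```

Candidates for the shelf board: (a) the large board with the tin in the frame at top (285,295) / scene (250,240). (b) A smaller loose board at top (412,175) / scene (496,308). (a) fits: it is larger, rides on the rails, has the raised strip and carries the tin. The close crops confirm this. The push runs from the open end, at left in the top view, towards the end plate near (390,260).

Call:
apply_moves(
  increments=[
    [[0.2,0.2,0,0,0,0,-1],[0.5,0.5,0,0,0,0,-1],[0.83,0.76,0,0,0,0,-1],[0.83,0.76,0,0,0,0,-1]],
  ],
)

```text
clock: 1.35
position: [291.8, 469.4, 304.5]
ee_rot: [0.98, -0.201, -0.0, 0.0]
contact_force: [-0.2, 0.6, 0.6]
gripper_width: 28.1
```

Call:
apply_moves(
  increments=[
    [[0.3,0.3,0,0,0,0,-1],[0.6,0.6,0,0,0,0,-1],[0.83,0.76,0,0,0,0,-1],[0.83,0.76,0,0,0,0,-1]],
  ],
)

```text
clock: 1.75
position: [338.2, 368.6, 304.4]
ee_rot: [0.98, -0.201, 0.0, -0.0]
contact_force: [1.2, 0.7, 0.0]
gripper_width: -0.3
```

Call:
apply_moves(
  increments=[
    [[0.3,0.3,0,0,0,0,-1],[0.6,0.6,0,0,0,0,-1],[0.83,0.76,0,0,0,0,-1],[0.83,0.76,0,0,0,0,-1]],
  ],
)

```text
clock: 2.15
position: [385.0, 267.0, 304.2]
ee_rot: [0.98, -0.2, 0.0, -0.0]
contact_force: [0.1, 0.2, -0.7]
gripper_width: 0.2
```

Call:
apply_moves(
  increments=[
    [[0.2,0.2,0,0,0,0.25,-1],[0.4,0.4,0,0,0,0.5,-1],[0.6,0.6,0.1,0,0,0.75,-1],[0.83,0.76,0.2,0,0,0.98,-1],[0.83,0.76,0.2,0,0,0.98,-1]],
  ],
)

```text
clock: 2.65
position: [431.3, 165.1, 282.6]
ee_rot: [0.902, -0.433, -0.001, 0.001]
contact_force: [-1.2, -0.1, -1.2]
gripper_width: 0.3
```

Call:
apply_moves(
  increments=[
    [[0,0,0.1,0,0,0.25,-1],[0,0,0.2,0,0,0.5,-1],[0,0,0.3,0,0,0.68,-1],[0,0,0.3,0,0,0.68,-1],[0,0,0.3,0,0,0.68,-1]],
  ],
)

```text
clock: 3.15
position: [431.1, 167.1, 254.3]
ee_rot: [0.818, -0.576, 0.0, -0.0]
contact_force: [0.3, 0.5, 0.7]
gripper_width: -0.1
```

Run:
```python
from bench import arm
from h import *
import cv2
from scipy.spatial.transform import Rotation as R
s=arm.read_state(); print(s['clock'],s['position'],s['contact_force'],s['gripper_width'],s['joints']); M=R.from_quat(s['ee_rot']).as_matrix();print(M, np.arctan2(M[1,0],M[0,0]))
for n in("wrist","top"):
    p=arm.get_image(n); cv2.imwrite(f"pics/{n}1.png",p["img"][:,:,::-1]); print(n,p["pose"].tolist(),[(d['conf'],d['at']) for d in arm.mark_of("push_face",p)])
```

```text
3.15 [431.1105274  167.14105107 254.26642658] [0.33006509 0.46526405 0.74239128] -0.08440446963628907 [ 7.22895107e-01  1.53743531e-01 -4.50144512e-01  3.60792333e-04
 -9.66366565e-01 -3.79362363e-01]
[[ 3.37008465e-01 -9.41501424e-01  6.02650580e-04]
 [-9.41501614e-01 -3.37008446e-01  1.35778170e-04]
 [ 7.52629954e-05 -6.13154886e-04 -9.99999809e-01]] -1.2270586503733294
wrist [[-0.9412208986135228, 0.32257022793730533, 0.10025800746886501, 457.9125375398912], [-0.33778991200459907, -0.8978425534696296, -0.2824477376915239, 94.99847117984626], [-0.0010933256959081488, -0.2997118570020372, 0.9540291439003907, 324.1734519724021], [0.0, 0.0, 0.0, 1.0]] [(0.95, [325.3, 178.8])]
top [[0.013803297597399802, 0.993265821265548, -0.11503250532399191, 469.7273994084034], [-0.9998099156810053, 0.012126098097924629, -0.015267293501500336, -24.510639383349897], [-0.013769585374261123, 0.11522137844426318, 0.9932443971490729, 1142.4247096708473], [0.0, 0.0, 0.0, 1.0]] [(0.59, [423.6, 196.7]), (0.56, [248.4, 308.4])]
```

View pics/wrist1.png

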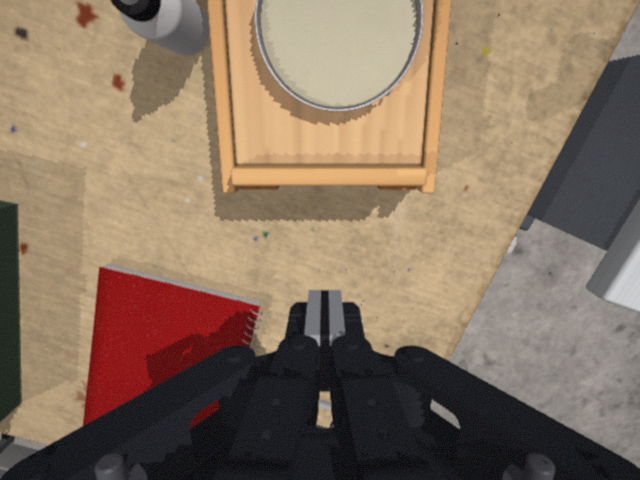

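The wrist view shows the strip across the frame's open end at rows 168–186, columns 232–430, with the push face marked at (325,179). The fingertips are at about (324,300), roughly in line with it.

```bash
cat >> h.py <<'E'
CAM["wrist"]=(372.66476,324.3434,238.1534,np.array([[-0.9412208986135228, 0.32257022793730533, 0.10025800746886501, 457.9125375398912], [-0.33778991200459907, -0.8978425534696296, -0.2824477376915239, 94.99847117984626], [-0.0010933256959081488, -0.2997118570020372, 0.9540291439003907, 324.1734519724021]]))
E
python3 - <<'E'
from h import *
p=[495.82,-19.25,-1.2318]
M=np.array([[.337,-.9415],[-.9415,-.337]]) # cols tool x,y
tcp=np.array([431.1,167.1])
c,s=np.cos(p[2]),np.sin(p[2])
for n,uv,z in(("strip top L",(233,186),74),("strip R",(428,186),74),("pushmark",(325.3,178.8),56),("lipL out",(225,192),54),("lipR out",(435,192),54),("lipL in far",(228,0),54),("lipR in far",(433,0),54)):
    w=ray("wrist",uv,z)[:2]; d=w-p[:2]
    print(n,w.round(1),"frame",np.round([c*d[0]+s*d[1],-s*d[0]+c*d[1]],1),"tool",(M.T@(w-tcp)).round(1))
E
python3 - <<'E'
import cv2
a=cv2.imread("pics/wrist1.png")[0:200,200:460]; cv2.imwrite("pics/w1c.png",cv2.resize(a,None,fx=3,fy=3,interpolation=cv2.INTER_CUBIC))
E
```

```text
strip top L [502.  155.2] frame [-162.5   63.9] tool [ 35.1 -62.8]
strip R [378.3 110.8] frame [-161.7  -67.6] tool [35.2 68.7]
pushmark [444.2 132.1] frame [-159.9    1.6] tool [37.4 -0.5]
lipL out [509.9 166.2] frame [-170.3   74.9] tool [ 27.4 -73.9]
lipR out [365.3 114.3] frame [-169.4  -78.7] tool [27.5 79.7]
lipL in far [540.3  46.9] frame [-47.6  63.9] tool [150.  -62.3]
lipR in far [418.2   3.1] frame [-46.9 -65.8] tool [150.1  67.4]
```

View pics/w1c.png

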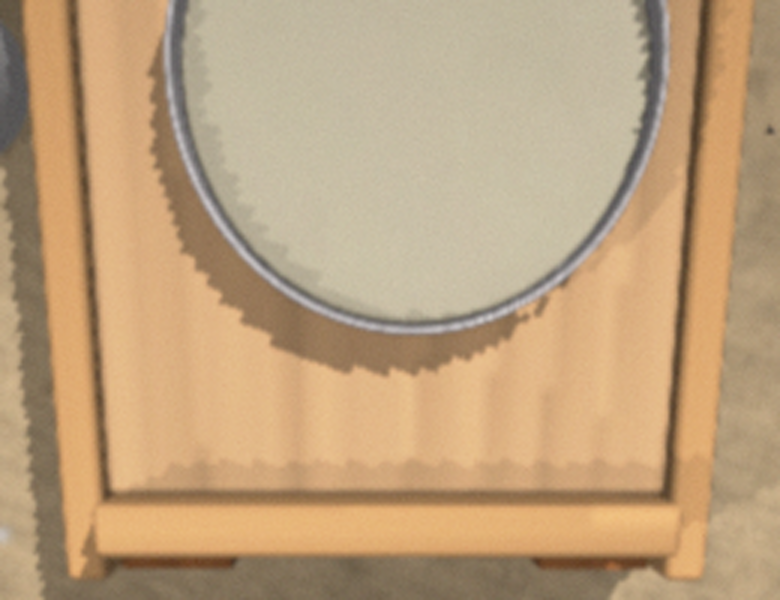

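Call:
apply_moves(
  increments=[
    [[0,0.03,0.25,0,0,0,-1],[0,0.03,0.55,0,0,0,-1],[0,0.03,0.8,0,0,0,-1],[0,0.03,0.9,0,0,0,-1],[0,0.03,0.9,0,0,0,-1]],
  ],
)

```text
clock: 3.85
position: [427.8, 164.8, 163.1]
ee_rot: [0.817, -0.577, -0.0, 0.001]
contact_force: [0.3, 0.3, -0.9]
gripper_width: -0.2
```

Call:
apply_moves(
  increments=[
    [[0,0,0.2,0,0,0,-1],[0,0,0.35,0,0,0,-1],[0,0,0.45,0,0,0,-1],[0,0,0.45,0,0,0,-1],[0,0,0.45,0,0,0,-1]],
  ],
)

```text
clock: 4.35
position: [428.7, 165.5, 119.7]
ee_rot: [0.817, -0.577, 0.0, -0.001]
contact_force: [-1.0, -0.4, -0.2]
gripper_width: 0.2
```

Run:
```python
from bench import arm
import cv2
p=arm.get_image("scene"); a=p["img"][140:370,150:420,::-1]; cv2.imwrite("pics/s2.png",cv2.resize(a,None,fx=2.5,fy=2.5))
p=arm.get_image("wrist"); cv2.imwrite("pics/w2.png",p["img"][:,:,::-1])
```

```text
(no output)
```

View pics/s2.png

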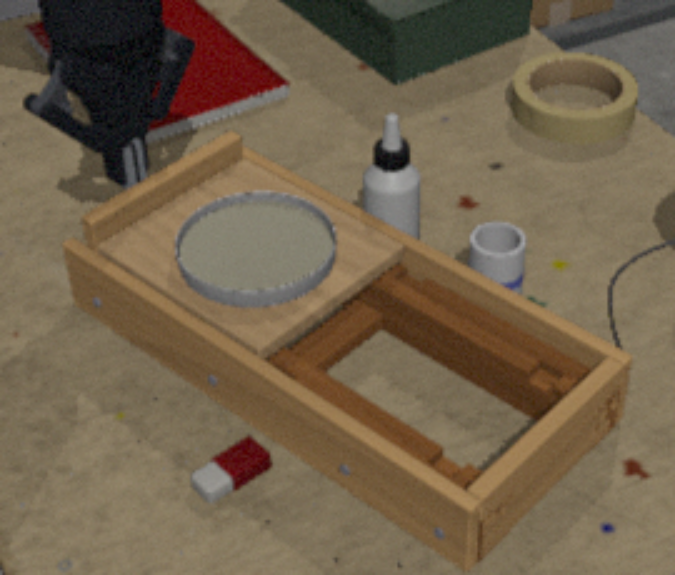

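View pics/w2.png

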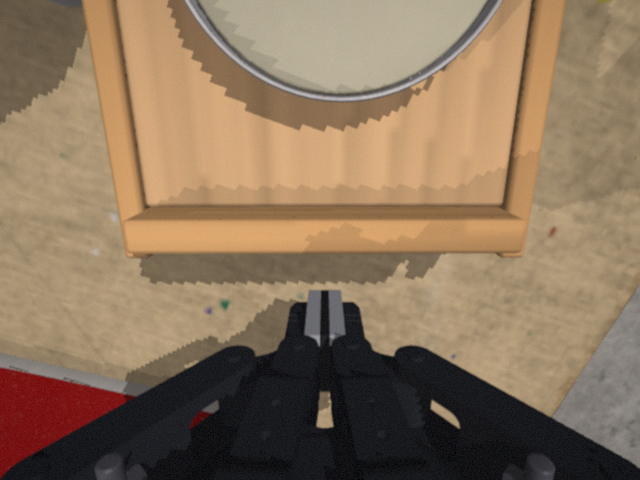

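Descended: the fingertips stand just outside the strip, centred on it (strip columns 126–523 in the wrist view, fingers at 324). Now a slow approach until contact.

Call:
apply_moves(
  increments=[
    [[0.04,0,0,0,0,0,-1],[0.08,0,0,0,0,0,-1],[0.11,0,0,0,0,0,-1],[0.14,0,0,0,0,0,-1],[0.17,0,0,0,0,0,-1],[0.2,0,0,0,0,0,-1],[0.22,0,0,0,0,0,-1],[0.24,0,0,0,0,0,-1],[0.27,0,0,0,0,0,-1],[0.3,0,0,0,0,0,-1]],
  ],
)

```text
clock: 5.45
position: [438.2, 136.9, 118.9]
ee_rot: [0.817, -0.577, -0.0, -0.0]
contact_force: [-1.4, 2.8, -0.4]
gripper_width: -0.0
```

Call:
apply_moves(
  increments=[
    [[0.03,0,0,0,0,0,-1],[0.06,0,0,0,0,0,-1],[0.09,0,0,0,0,0,-1],[0.12,0,0,0,0,0,-1],[0.15,0,0,0,0,0,-1],[0.18,0,0,0,0,0,-1],[0.21,0,0,0,0,0,-1],[0.24,0,0,0,0,0,-1],[0.27,0,0,0,0,0,-1],[0.3,0,0,0,0,0,-1]],
  ],
)

```text
clock: 6.45
position: [448.1, 108.2, 118.9]
ee_rot: [0.817, -0.577, -0.0, 0.0]
contact_force: [-0.7, 2.5, 0.0]
gripper_width: -0.0
```

Run:
```python
from bench import arm
import cv2
s=arm.read_state(); print(s['clock'],s['position'],s['contact_force'])
p=arm.get_image("scene"); a=p["img"][140:370,150:420,::-1]; cv2.imwrite("pics/s3.png",cv2.resize(a,None,fx=2.5,fy=2.5))
p=arm.get_image("wrist"); cv2.imwrite("pics/w3.png",p["img"][:,:,::-1])
```

```text
6.45 [448.12751709 108.19908249 118.88975009] [-0.67440866  2.45329538  0.01088943]
```

View pics/s3.png

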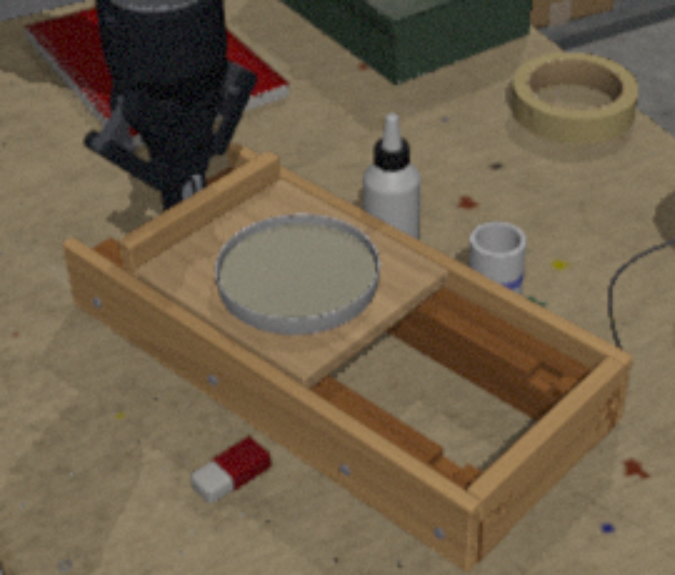

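View pics/w3.png

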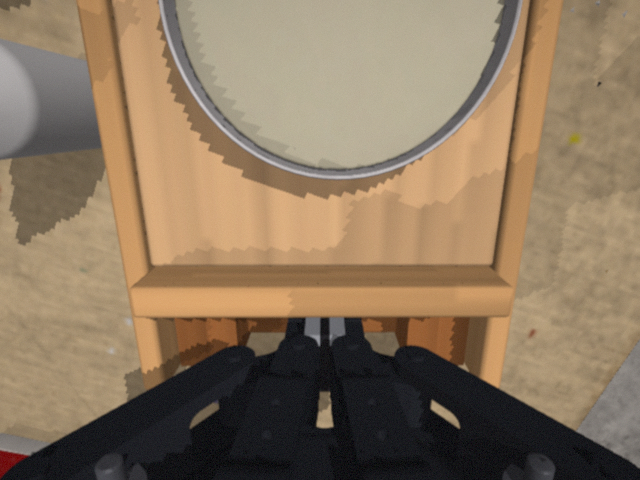

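The board slides squarely, with the tin riding undisturbed and about 2.5 N of push. Continuing.

Call:
apply_moves(
  increments=[
    [[0.03,0,0,0,0,0,-1],[0.06,0,0,0,0,0,-1],[0.09,0,0,0,0,0,-1],[0.12,0,0,0,0,0,-1],[0.15,0,0,0,0,0,-1],[0.18,0,0,0,0,0,-1],[0.21,0,0,0,0,0,-1],[0.24,0,0,0,0,0,-1],[0.27,0,0,0,0,0,-1],[0.3,0,0,0,0,0,-1]],
  ],
)

```text
clock: 7.55
position: [458.2, 80.0, 119.0]
ee_rot: [0.817, -0.577, 0.0, -0.0]
contact_force: [-1.6, 3.8, 0.1]
gripper_width: -0.1
```

Call:
apply_moves(
  increments=[
    [[0.03,0,0,0,0,0,-1],[0.06,0,0,0,0,0,-1],[0.09,0,0,0,0,0,-1],[0.12,0,0,0,0,0,-1],[0.15,0,0,0,0,0,-1],[0.18,0,0,0,0,0,-1],[0.21,0,0,0,0,0,-1],[0.24,0,0,0,0,0,-1],[0.27,0,0,0,0,0,-1],[0.3,0,0,0,0,0,-1]],
  ],
)

```text
clock: 8.55
position: [468.2, 51.7, 118.9]
ee_rot: [0.817, -0.577, 0.0, -0.0]
contact_force: [-2.1, 4.6, 1.8]
gripper_width: 0.2
```

Call:
apply_moves(
  increments=[
    [[0.03,0,0,0,0,0,-1],[0.06,0,0,0,0,0,-1],[0.09,0,0,0,0,0,-1],[0.12,0,0,0,0,0,-1],[0.15,0,0,0,0,0,-1],[0.18,0,0,0,0,0,-1],[0.21,0,0,0,0,0,-1],[0.24,0,0,0,0,0,-1]],
  ],
)

```text
clock: 9.35
position: [476.2, 29.0, 118.9]
ee_rot: [0.817, -0.577, -0.0, 0.0]
contact_force: [-2.5, 5.4, 2.6]
gripper_width: -0.4
```

Run:
```python
from bench import arm
import cv2
s=arm.read_state(); print(s['clock'],s['position'],s['contact_force'])
p=arm.get_image("scene"); a=p["img"][140:370,150:420,::-1]; cv2.imwrite("pics/s4.png",cv2.resize(a,None,fx=2.5,fy=2.5))
p=arm.get_image("wrist"); cv2.imwrite("pics/w4.png",p["img"][:,:,::-1])
```

```text
9.35 [476.1567124   29.04968169 118.93083776] [-2.48988773  5.44014888  2.55394334]
```

View pics/s4.png

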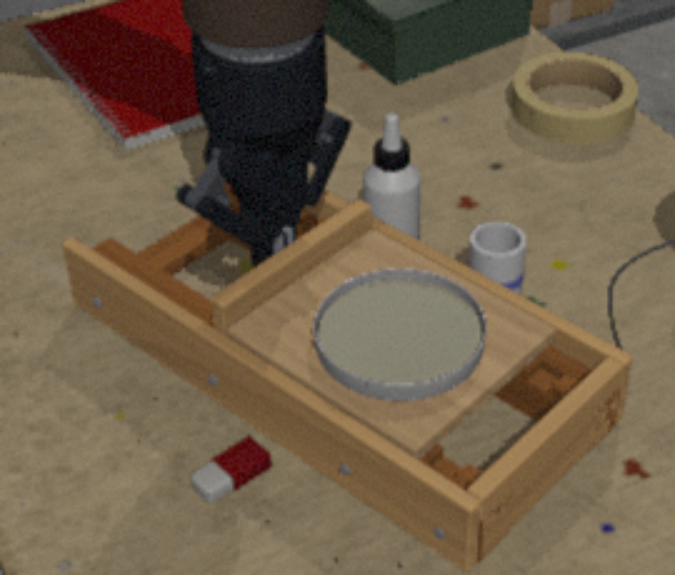

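View pics/w4.png

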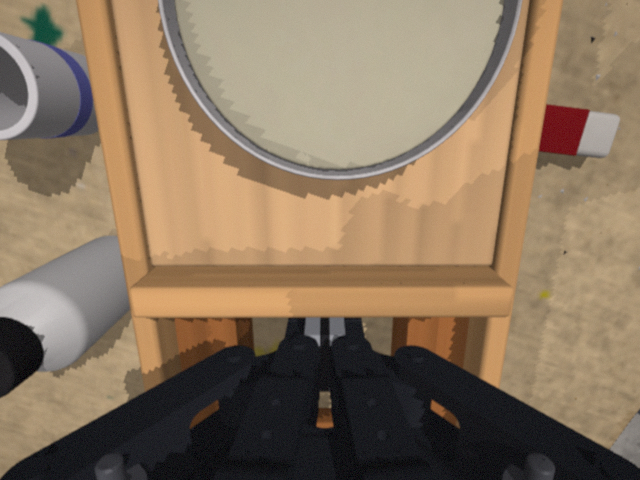

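Call:
apply_moves(
  increments=[
    [[0.02,0,0,0,0,0,-1],[0.04,0,0,0,0,0,-1],[0.06,0,0,0,0,0,-1],[0.08,0,0,0,0,0,-1],[0.1,0,0,0,0,0,-1],[0.12,0,0,0,0,0,-1],[0.14,0,0,0,0,0,-1],[0.16,0,0,0,0,0,-1]],
  ],
)

```text
clock: 10.25
position: [481.5, 14.0, 118.9]
ee_rot: [0.817, -0.577, -0.0, 0.0]
contact_force: [-0.9, 4.3, 0.8]
gripper_width: -0.0
```

Call:
apply_moves(
  increments=[
    [[0.01,0,0,0,0,0,-1],[0.02,0,0,0,0,0,-1],[0.03,0,0,0,0,0,-1],[0.04,0,0,0,0,0,-1]],
  ],
)

```text
clock: 10.65
position: [482.6, 10.1, 118.7]
ee_rot: [0.817, -0.577, -0.0, 0.0]
contact_force: [0.6, -0.0, 0.2]
gripper_width: -0.1
```

Run:
```python
from bench import arm
import cv2
s=arm.read_state(); print(s['clock'],s['position'],s['contact_force'])
p=arm.get_image("scene"); a=p["img"][140:370,150:420,::-1]; cv2.imwrite("pics/s5.png",cv2.resize(a,None,fx=2.5,fy=2.5))
```

```text
10.65 [482.64027825  10.12477179 118.72793304] [ 0.59670163 -0.04591686  0.17520035]
```

View pics/s5.png

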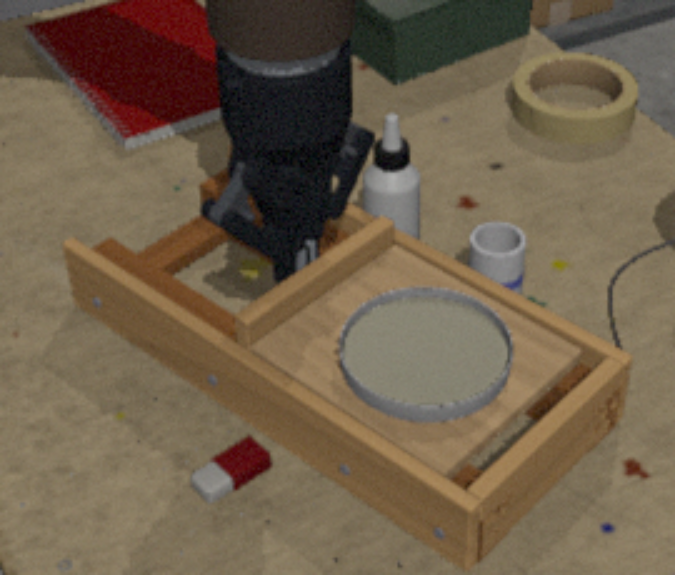

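The force fell to zero, so the board seems to have dropped. A gentle further nudge will test whether it is held.

Call:
apply_moves(
  increments=[
    [[0.01,0,0,0,0,0,-1],[0.02,0,0,0,0,0,-1],[0.03,0,0,0,0,0,-1],[0.03,0,0,0,0,0,-1]],
  ],
)

```text
clock: 11.1
position: [483.6, 7.4, 118.8]
ee_rot: [0.816, -0.577, -0.0, 0.0]
contact_force: [-1.4, 2.4, -1.2]
gripper_width: -0.1
```

Run:
```python
from bench import arm
import cv2
s=arm.read_state(); print(s['clock'],s['position'],s['contact_force'])
p=arm.get_image("wrist"); cv2.imwrite("pics/w6.png",p["img"][:,:,::-1])
```

```text
11.1 [483.61954701   7.37718939 118.75840817] [-1.3676169   2.37685202 -1.21518443]
```

View pics/w6.png

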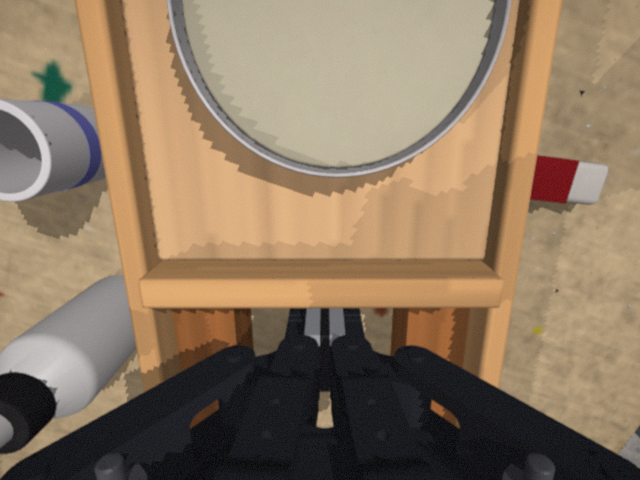

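The strip's width fell from 381 to 358 px, about 6 %. That matches a 7 mm drop at this camera distance, and it is level on both sides. Backing off, then rising.

Call:
apply_moves(
  increments=[
    [[-0.03,0,0,0,0,0,-1],[-0.1,0,0,0,0,0,-1],[-0.2,0,0,0,0,0,-1],[-0.3,0,0,0,0,0,-1],[-0.4,0,0,0,0,0,-1],[-0.4,0,0,0,0,0,-1]],
  ],
)

```text
clock: 11.75
position: [470.1, 46.6, 119.0]
ee_rot: [0.817, -0.576, 0.0, -0.0]
contact_force: [0.5, 0.2, 0.0]
gripper_width: -0.1
```

Call:
apply_moves(
  increments=[
    [[0,0,-0.2,0,0,0,-1],[0,0,-0.5,0,0,0,-1],[0,0,-0.8,0,0,0,-1],[0,0,-1,0,0,0,-1],[0,0,-1,0,0,0,-1]],
  ],
)

```text
clock: 12.25
position: [471.8, 45.9, 222.0]
ee_rot: [0.817, -0.577, 0.002, -0.003]
contact_force: [0.2, 0.3, -0.2]
gripper_width: -0.2
```

Call:
apply_moves(
  increments=[
    [[-0.2,0,-0.2,0,0,0,-1],[-0.5,0,-0.4,0,0,0,-1],[-0.8,0,-0.6,0,0,0,-1],[-1,0,-0.8,0,0,0,-1],[-1,0,-0.8,0,0,0,-1]],
  ],
)

```text
clock: 12.75
position: [437.4, 141.7, 300.8]
ee_rot: [0.818, -0.576, 0.001, -0.002]
contact_force: [0.2, 0.8, -0.3]
gripper_width: 0.2
```

Call:
apply_moves(
  increments=[
    [[-0.2,0,0,0,0,0,-1],[-0.5,0,0,0,0,0,-1],[-0.8,0,0,0,0,0,-1],[-1,0,0,0,0,0,-1],[-1,0,0,0,0,0,-1]],
  ],
)

```text
clock: 13.25
position: [403.1, 234.8, 297.3]
ee_rot: [0.817, -0.576, -0.0, 0.001]
contact_force: [0.2, 0.1, -0.0]
gripper_width: 0.0
```

Run:
```python
from bench import arm
import cv2
from h import *
s=arm.read_state(); print(s['clock'],s['position'],s['contact_force'])
p=arm.get_image("scene"); a=p["img"][180:370,165:415,::-1]; cv2.imwrite("pics/s7.png",cv2.resize(a,None,fx=3,fy=3,interpolation=cv2.INTER_CUBIC))
p=arm.get_image("top"); a=p["img"][215:355,225:415,::-1]; cv2.imwrite("pics/t7.png",cv2.resize(a,None,fx=4,fy=4,interpolation=cv2.INTER_CUBIC))
```

```text
13.25 [403.05760797 234.77170033 297.29755074] [ 0.22374085  0.11826381 -0.04987448]
```

View pics/s7.png

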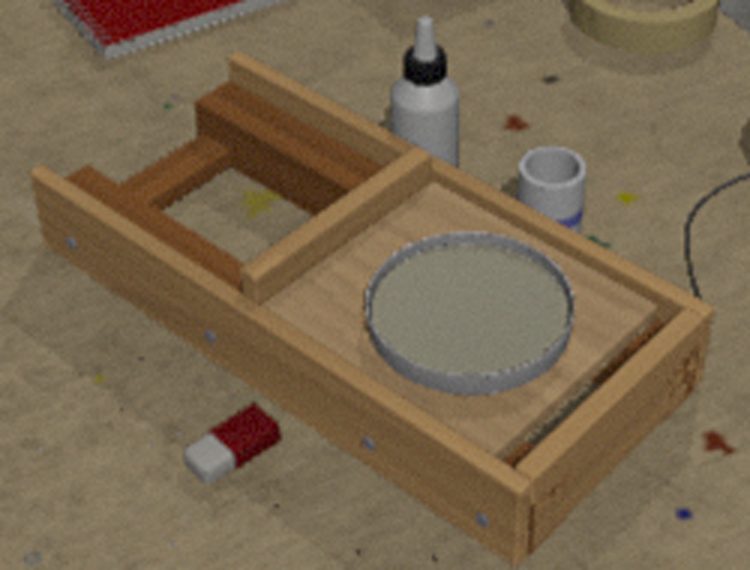

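View pics/t7.png

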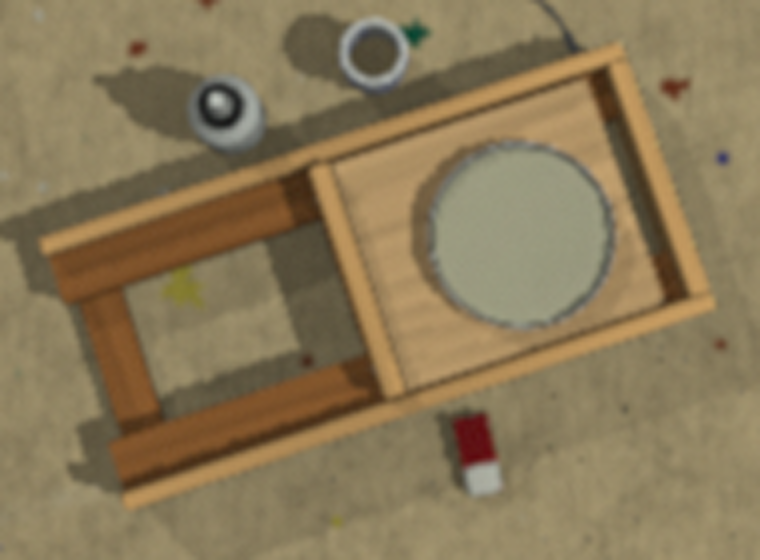

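Run:
```python
from h import *
p=[495.82,-19.25,-1.2318]; c,s_=np.cos(p[2]),np.sin(p[2])
t=lambda u,v:(225+(u+.5)/4-.5,215+(v+.5)/4-.5)
s=lambda u,v:(165+(u+.5)/3-.5,180+(v+.5)/3-.5)
for n,cam,uv,hz in(("stripL","top",t(311,168),38),("stripR","top",t(385,399),38),("panelL","top",t(588,83),20),("panelR","top",t(664,300),20),("panelL sc","scene",s(656,303),20),("panelR sc","scene",s(500,458),20),("strip in L sc","scene",s(432,160),38),("strip R out sc","scene",s(246,272),38)):
  for o in(29,36):
    d=ray(cam,uv,o+hz)[:2]-p[:2]; print(n,o,np.round([c*d[0]+s_*d[1],-s_*d[0]+c*d[1]],1))
```

```text
stripL 29 [-15.8  64.1]
stripL 36 [-15.8  63.5]
stripR 29 [-17.6 -66.2]
stripR 36 [-17.5 -66. ]
panelL 29 [144.3  61.2]
panelL 36 [143.4  60.6]
panelR 29 [143.9 -64.8]
panelR 36 [143.  -64.6]
panelL sc 29 [143.   64.4]
panelL sc 36 [146.8  57.9]
panelR sc 29 [148.2 -65.1]
panelR sc 36 [151.9 -70. ]
strip in L sc 29 [-2. 60.]
strip in L sc 36 [ 3.8 53.3]
strip R out sc 29 [-12.  -67.2]
strip R out sc 36 [ -6.  -72.1]
```

```bash
python3 -c "
from bench import arm
print(arm.job_done())"
```

```text
the job is handed in; nothing more can be done
None
```

I pushed the shelf board by the middle of its raised strip, with the gripper shut, along the frame until it dropped into its notches. I then backed off, rose clear and handed the job in at about 13.4 s. The hand-in gave no verdict.

- **Drop:** push forces in the readings stayed around 6 N or less. They fell to zero at the end, and the strip then looked about 6 % smaller in the wrist view, which fits a 7 mm drop. A further 3 mm nudge met only about 2.4 N. That is too little to show whether the notches hold the board, so I stopped there.
- **Final position:** in the top view the strip's outer face is at x about -16 to -18 mm (expected -17) and the panel front at about 144 mm (expected 145). The scene view scatters by a few mm, and its side-to-side positions fit the dropped height better than the undropped one.
- **Everything else:** the tin is still on the board near its middle. By eye, the bottle, sleeve and eraser have not moved. The contact force after retreating was about 0.

The frame fit left errors of up to 2 pixels (about 3–4 mm), so these positions are no finer than that.

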